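Slide the coaster out over the windowsill's edge

TASK

Push the square wooden coaster across the windowsill with the fingertips until it sticks out 3 cm over the sill's front edge (the edge nearest the robot), lying flat and straight with that edge, so that stiff hands can take it from below later. Do not grip or lift the coaster, and leave the pill organizer, the tumbler, the vial and the dish where they stand. Finish with the coaster at rest and the robot clear of it.

Things in the scene. Friction and masses are not known exactly. Their poses are not given: they have to be found in the camera images.
- sill_edge (a point): middle of the top front edge of the raised windowsill, a fixed painted concrete slab 1100 mm long, 380 mm deep and 50 mm high standing on the work surface (its flat top is level, at z = 0.05 m). The point's x axis runs level from the front edge back across the sill, square to the edge; its y axis runs along the edge; z is up. An aluminium window track about 24 mm high begins 328 mm behind the edge, with a 160 mm frame post at each far end
- coaster: loose square wooden coaster, 100 x 100 mm and 8 mm thick, about 60 g, lying flat on the sill with a turn of at most 20 degrees from the edge. Origin at the centre of its underside; x and y parallel to its sides (x roughly as the sill's x), z up. When straight and 30 mm over the edge its centre is 20 mm behind the edge
- organizer: white plastic weekly pill organizer with seven flip-top lids, 36 mm deep, 154 mm long (its y), 24 mm high, loose, lying behind the coaster along the window side; origin at the centre of its underside. To be left alone
- tumbler: clear glass tumbler, 72 mm across the rim, 95 mm high, loose, upright, to one side of the coaster; origin at the centre of its underside. To be left alone
- vial: amber plastic vial with a white ribbed cap, 38 mm across the cap, 72 mm high, loose, upright, to one side of the coaster; origin at the centre of its underside. To be left alone
- dish: small blue ceramic dish, 84 mm across, 24 mm high, loose, to one side of the coaster; origin at the centre of its underside. To be left alone

How it is judged:
By the outcome, as a careful person would: the job done as asked, in the order asked, and still so for the second after the job is handed in, with the robot touching nothing.
It also fails if it takes over 43 s, if anything falls off the work surface, if the arm or the gripper's body presses on something with over 40 N, if the wrist force passes 120 N, or if a joint passes its speed limit or range.

ROBOT

A 7-joint arm with a two-finger parallel gripper is mounted at the origin on the work surface. World frame = base frame: x ahead of the robot, y to its left, z up, the work surface at z = 0. Lengths are in mm, angles in rad, forces in N, time in s.
With the tool pointing down it reaches from about 425 to 875 mm from the base axis. Payload 9.9 kg.
Tool frame: the origin (TCP) lies between the finger pads; the fingertips stand tip_reach ahead of it and the grasp point (between the pads) lies 6 mm ahead of it (tip_reach is the distance from the TCP to the fingertips, in mm); z points along the fingers, y is the line along which they close (so a half turn about z gives the same grasp; the last joint's range is limited). The gripper opens to 85 mm and grips with 20 to 120 N. Pads are 22 mm wide; open, the fingers measure 114 mm over their backs; the gripper's body (76 mm by 85 mm) begins 54 mm behind the grasp point. The pads swing forward as they close: fully open they stand 13 mm farther back than shut.
Start: joints at [1.072, 0.576, 0.025, 1.437, -0.015, 1.129, -0.057], TCP at [272.034, -617.759, 228.289] pointing down, gripper open.
Joint ranges: [-2.76, 2.76], [-0.34, 2.15], [-1.52, 1.57], [0.19, 2.46], [-1.09, 4.23], [0.17, 1.99], [-2.82, 2.82]. Speed limits (rad/s): [2.22, 2.22, 3.01, 3.01, 3.14, 3.14, 3.14].

INTERFACE

Orientations are given as a unit quaternion [w, x, y, z].
In Python, from bench import state, read_camera, job_done, tip_reach gives the robot as it stands.
- The arm moves only by the tool move_arm, never from a script. Its argument "commands" is a list that holds one entry, the list of rows, each a list of 5 numbers: the shift along the tool's x, y, z in m, then the turn about the tool's z in units of 5 degrees (1.0 is 5 degrees), then the opening, from -1 (shut) to 1 (fully open), so that 0 is half open. A call has 1 to 20 rows; each row shifts and turns the commanded pose from where the row before left it, along the tool's axes as they then stand; what a row does not reach is not made up. A row lasts 1/10 s, in which the tool goes at most 50 mm and 8.59 degrees, less where a joint would pass 70% of its speed; a pose out of reach is approached as far as the arm can. A call with a gripper value outside its range is refused whole. The fingers move at their own pace and stop on an object; "force" is the grip in N (left out, the last holds). Time passes only in rows, so rows that do not move let the fingers close. It gives the time, the measured TCP pose, the force, the opening and the grip force at its end, in the units of the state.
- state(): the state, without advancing time (a new reading comes with each control period).
- read_camera(name): name is "side" or "top"; returns a dict with "color" (420x560x3 uint8, blue, green, red), "camera_matrix" (3x3 intrinsics, pixels), "D" ([k1, k2, p1, p2, k3] as OpenCV has them; the pictures are not rectified), "T" (4x4, takes a point from camera to world coordinates). Camera axes: x right, y down, z forward; pixel columns grow to the right and rows downward; lengths in mm; the calibration is good to about 2 mm. A picture is of the moment at which its call begins. There is no depth.
- job_done(): hands the job in; it is judged then, once.
The state is a dict: "time": time; "joint_positions": joint angles; "qvel": joint speeds; "tau": joint torques, N m; "tool_pos": TCP position; "ee_rot": TCP orientation; "ft_force": force on the tool from outside, world axes, zero at the start; "wrist_torque": the same for the moment, N m; "gripper_width": finger opening in mm; "finger_force": force on a finger pad.
Only numpy, scipy, OpenCV 4.12 (cv2) and the standard library are available. Lean on these libraries where they do the work, as an engineer would, in place of code of your own. Each camera call takes 0.05 s, during which the arm holds its last target. There are 200 camera calls.

## Working session

There is one attempt and no reset: what is moved stays moved. The work goes in short steps, Python scripts to look and compute and a tool call to move; the robot and the scene stay as the last step left them, time stands still between calls to the robot, and variables do not carry over. Pictures are saved under pics/ and viewed, at most 10 in all, crops included, and the job is handed in when it is done.

Besides the shell and the picture viewer there is one more tool, called after "Emit:" as a command line: name --argument value ..., lists and objects as JSON in quotes. move_arm: Moves the arm, as the interface text tells. Its arguments: {"type":"object","properties":{"commands":{"type":"array","items":{"type":"array","items":{"type":"array","items":{"type":"number"}}}},"force":{"type":"number"}},"required":["commands"]}

```bash
mkdir -p pics; ls; python3 - <<'E'
from bench import *
import cv2
s=state();print(s, tip_reach if not callable(tip_reach) else tip_reach())
for n in("top","side"):
    c=read_camera(n);cv2.imwrite(f"pics/{n}0.png",c["color"]);print(n,c["camera_matrix"],c["D"],c["T"])
E
```

```text
pics
{'time': 0.0, 'joint_positions': array([ 1.07221368,  0.57651802,  0.02483569,  1.43791725, -0.01503487,
        1.12900014, -0.05649925]), 'qvel': array([-1.09777970e-03,  1.56795415e-03,  1.66714256e-04, -6.06912178e-05,
        3.72693465e-04, -9.61738270e-04,  4.98433176e-04]), 'tau': array([ 2.00123845e-04, -7.65762663e+01,  2.25065432e+00, -2.85972834e+01,
        1.53527077e-02,  1.26509322e-02, -3.98763348e-05]), 'tool_pos': array([ 271.85162367, -617.3294905 ,  227.44867201]), 'ee_rot': array([-8.06096150e-04,  9.78568291e-01,  2.05920885e-01, -1.95348211e-04]), 'ft_force': array([ 0.27766932,  0.17917968, -0.50023117]), 'wrist_torque': array([-0.00185275,  0.01530662, -0.00684025]), 'finger_force': 0.0, 'gripper_width': 85.13853250328116} 25.0
top [[393.4643974    0.         282.204365  ]
 [  0.         393.4643974  214.83803247]
 [  0.           0.           1.        ]] [-0.03774733  0.          0.          0.          0.        ] [[-1.99112897e-02 -9.93580578e-01  1.11360564e-01  5.28872882e+02]
 [-9.99720776e-01  2.12033525e-02  1.04301671e-02  2.39238124e+01]
 [-1.27244287e-02 -1.11121791e-01 -9.93725333e-01  9.62697786e+02]
 [ 0.00000000e+00  0.00000000e+00  0.00000000e+00  1.00000000e+00]]
side [[396.64420876   0.         273.73706927]
 [  0.         396.64420876 211.25027669]
 [  0.           0.           1.        ]] [-0.1019808  0.         0.         0.         0.       ] [[-7.24444978e-01 -3.31672928e-01  6.04295079e-01  1.08365700e+02]
 [-6.89220420e-01  3.32693762e-01 -6.43653690e-01  5.81909950e+02]
 [ 1.24373011e-02 -8.82784192e-01 -4.69614080e-01  5.16213898e+02]
 [ 0.00000000e+00  0.00000000e+00  0.00000000e+00  1.00000000e+00]]
```

View pics/top0.png

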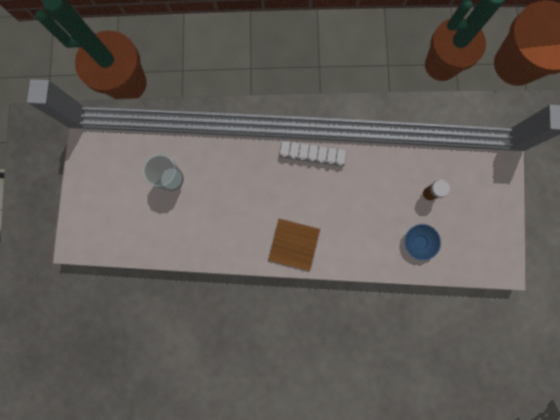

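View pics/side0.png

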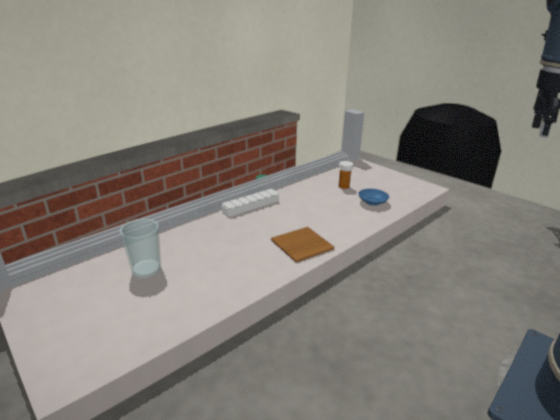

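The top view shows the coaster at about (295,245). Behind it is the organizer at (313,154), with the vial at (435,190), the dish at (423,242) and the tumbler at (165,175). The front edge runs from (56,264) to (525,290). The side view agrees.

```bash
cat > h.py <<'E'
import numpy as np, cv2
from bench import *
def px2w(c,px,z):
    u=cv2.undistortPoints(np.array(px,float).reshape(-1,1,2),c["camera_matrix"],c["D"]).reshape(-1,2)
    T=c["T"];d=np.c_[u,np.ones(len(u))]@T[:3,:3].T
    return (T[:3,3]+d*((z-T[2,3])/d[:,2])[:,None])[:,:2]
def coaster(c):
    h=cv2.cvtColor(c["color"],cv2.COLOR_BGR2HSV)
    m=cv2.inRange(h,(5,110,60),(22,255,255));m[:200]=0;m[320:]=0;m[:,:200]=0;m[:,390:]=0
    k=max(cv2.findContours(m,cv2.RETR_EXTERNAL,cv2.CHAIN_APPROX_NONE)[0],key=cv2.contourArea)
    return m,k
def edge(c,cols=tuple(range(80,250,4))+tuple(range(335,510,4))):
    g=cv2.GaussianBlur(cv2.cvtColor(c["color"],cv2.COLOR_BGR2GRAY),(3,3),0).astype(float);p=[]
    for x in cols:
        y0=int(264+(x-56)*26/469);d=np.diff(g[y0-9:y0+12,x]);i=d.argmin()
        p.append((x,y0-9+i+.5))
    w=px2w(c,p,50.);f=np.polyfit(w[:,1],w[:,0],1)
    r=w[:,0]-np.polyval(f,w[:,1]);k=abs(r)<3
    return np.polyfit(w[k,1],w[k,0],1),r[k].std(),k.mean()
def report(c):
    f,s,k=edge(c);m,ct=coaster(c)
    w=px2w(c,ct.reshape(-1,2),58.).astype(np.float32)
    r=cv2.minAreaRect(w);b=cv2.boxPoints(r)
    a=np.arctan(f[0]);n=np.array([np.cos(a),-np.sin(a)]);t=np.array([np.sin(a),np.cos(a)])
    o=np.array([f[1],0])
    print("edge x=%.4f*y+%.1f"%tuple(f),s,k);print("rect",r,"\nworld",b.tolist())
    print("sill(dist behind edge, along)",((b-o)@n).round(1),((b-o)@t).round(1),"ctr",(np.array(r[0])-o)@n)
    return f
E
python3 - <<'E'
from h import *
c=read_camera("top");f=report(c)
im=c["color"]
cv2.imwrite("pics/crop1.png",cv2.resize(im[130:300,220:390],None,fx=3.5,fy=3.5,interpolation=cv2.INTER_CUBIC))
print("org",px2w(c,[(285,145),(346,153),(344,166),(280,156)],74.).round(1).tolist())
print("sill ends",px2w(c,[(56,264),(525,290)],50.).tolist())
E
```

```text
edge x=0.0768*y+485.0 0.6805420190319036 1.0
rect ((561.6350708007812, 8.50302505493164), (95.88513946533203, 96.83788299560547), 74.68826293945312) 
world [[502.27459716796875, -24.951723098754883], [595.6751098632812, -50.523765563964844], [620.9955444335938, 41.95777130126953], [527.5950317382812, 67.52981567382812]]
sill(dist behind edge, along) [ 19.1 114.2 132.4  37.3] [-23.6 -41.9  52.2  70.6] ctr 75.74035335583777
org [[791.4, 23.5], [769.2, -117.2], [738.6, -111.3], [765.5, 35.6]]
sill ends [[526.2544087060627, 567.3903755172344], [444.9695157897929, -522.4347363454267]]
```

View pics/crop1.png

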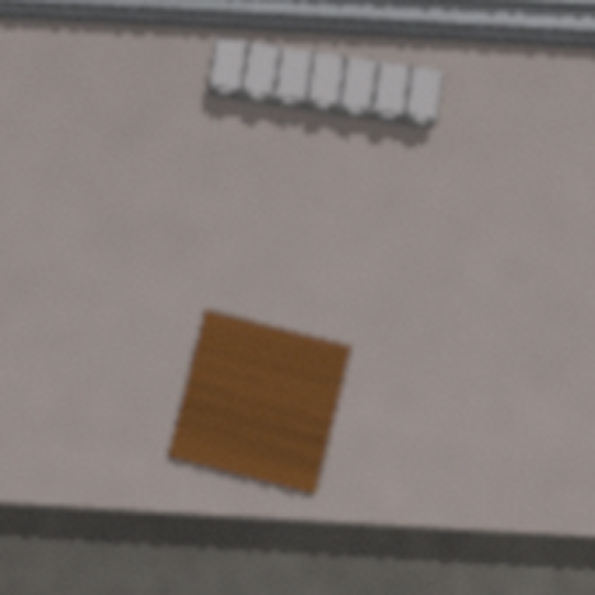

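The crop shows the coaster turned about 11° clear of the edge, with its rear-left corner at (205,310) and its rear-right corner at (350,347). The organizer's front is well behind it, at about row 95–125. The two fingertips, held parallel to the edge and pushing from behind, will straighten the coaster. First I travel high to a point behind it.

Emit:
move_arm --commands '[[[0.0326, -0.0232, 0, 0, 0.2], [0.0326, -0.0232, 0, 0, 0.2], [0.0326, -0.0232, 0, 0, 0.2], [0.0326, -0.0232, 0, 0, 0.2], [0.0326, -0.0232, 0, 0, 0.2], [0.0326, -0.0232, 0, 0, 0.2], [0.0326, -0.0232, 0, 0, 0.2], [0.0326, -0.0232, 0, 0, 0.2], [0.0326, -0.0232, 0, 0, 0.2], [0.0326, -0.0232, 0, 0, 0.2], [0.0326, -0.0232, 0, 0, 0.2], [0.0326, -0.0232, 0, 0, 0.2], [0.0326, -0.0232, 0, 0, 0.2], [0.0326, -0.0232, 0, 0, 0.2], [0.0326, -0.0232, 0, 0, 0.2], [0.0326, -0.0232, 0, 0, 0.2], [0.0326, -0.0232, 0, 0, 0.2], [0.0326, -0.0232, 0, 0, 0.2]]]'

```text
time: 1.95
tool_pos: [641.3, 2.4, 228.1]
ee_rot: [0.0, 0.979, 0.206, -0.0]
ft_force: [1.1, -0.4, 0.7]
gripper_width: 51.3
finger_force: 0.0
```

Emit:
move_arm --commands '[[[0, 0, 0, 1.41, 0.2], [0, 0, 0, 1.41, 0.2], [0, 0, 0, 1.41, 0.2], [0, 0, 0, 1.41, 0.2], [0, 0, 0, 0, 0.2], [0, 0, 0, 0, 0.2]]]'

```text
time: 2.55
tool_pos: [640.7, 1.0, 228.1]
ee_rot: [0.0, 0.999, -0.037, -0.0]
ft_force: [0.2, -0.3, -0.5]
gripper_width: 51.1
finger_force: 0.0
```

```bash
cat >> h.py <<'E'
A=np.arctan(.0768);N=np.array([np.cos(A),-np.sin(A)]);TT=np.array([np.sin(A),np.cos(A)])
def tool():
    s=state();R=__import__("scipy.spatial.transform",fromlist=["Rotation"]).Rotation.from_quat(s["ee_rot"],scalar_first=True).as_matrix()
    p=s["tool_pos"];q=p[:2]-[485,0]
    print("t",s["time"],"pos",p.round(1),"behind %.1f along %.1f"%(q@N,q@TT),"toolx ang vs sill",np.degrees(np.arctan2(R[1,0],R[0,0])+A).round(2),"z",R[:,2].round(3),"F",s["ft_force"].round(1),"w",s["gripper_width"])
E
python3 - <<'E'
from h import *
import bench
tool();print(bench.tip_reach)
c=read_camera("side");cv2.imwrite("pics/side1.png",c["color"])
E
```

```text
t 2.55 pos [640.7   1.  228.1] behind 155.1 along 13.0 toolx ang vs sill 0.18 z [-0. -0. -1.] F [ 0.2 -0.3 -0.5] w 51.05752249228004
25.0
```

View pics/side1.png

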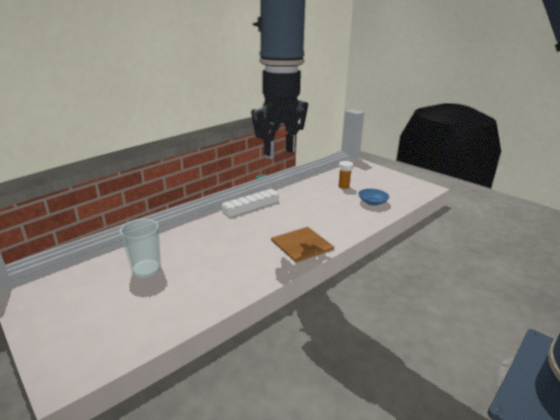

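The gripper is above the area behind the coaster, with its tips at (270,157) and (291,150). I go down now, feeling for the sill at the end.

Emit:
move_arm --commands '[[[0, 0, 0.018, 0, 0.2], [0, 0, 0.018, 0, 0.2], [0, 0, 0.018, 0, 0.2], [0, 0, 0.018, 0, 0.2], [0, 0, 0.018, 0, 0.2], [0, 0, 0.018, 0, 0.2], [0, 0, 0.018, 0, 0.2], [0, 0, 0.014, 0, 0.2], [0, 0, 0.007, 0, 0.2], [0, 0, 0, 0, 0.2], [0, 0, 0, 0, 0.2]]]'

```text
time: 3.7
tool_pos: [641.2, 0.9, 81.8]
ee_rot: [-0.0, 0.999, -0.038, 0.0]
ft_force: [0.4, 0.8, 0.1]
gripper_width: 51.4
finger_force: 0.0
```

```bash
python3 - <<'E'
from h import *
tool()
c=read_camera("side");cv2.imwrite("pics/side2.png",cv2.resize(c["color"][130:290,180:380],None,fx=4,fy=3.75,interpolation=cv2.INTER_CUBIC))
E
```

```text
t 3.7 pos [641.2   0.9  81.8] behind 155.6 along 12.8 toolx ang vs sill -0.02 z [ 0.001  0.    -1.   ] F [0.4 0.8 0.1] w 51.35962479772684
```

View pics/side2.png

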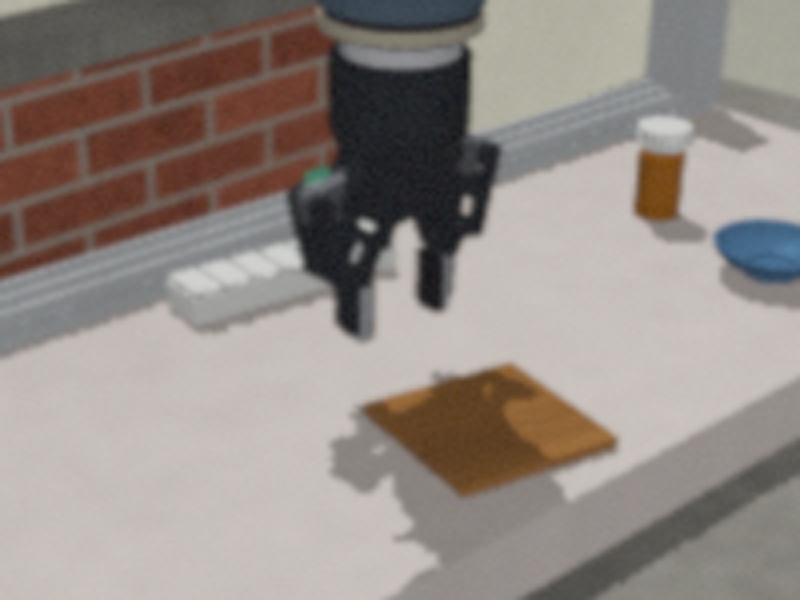

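The fingers hang a little above the sill behind the coaster, with the left tip at crop position (365,338) and the right at (440,308). I step down gently.

Emit:
move_arm --commands '[[[0, 0, 0.001, 0, 0.2], [0, 0, 0.001, 0, 0.2], [0, 0, 0.001, 0, 0.2], [0, 0, 0, 0, 0.2]]]'

```text
time: 4.15
tool_pos: [640.7, 1.0, 78.3]
ee_rot: [-0.0, 0.999, -0.039, -0.0]
ft_force: [-0.2, -0.0, 0.2]
gripper_width: 51.4
finger_force: 0.0
```

```bash
python3 - <<'E'
from h import *
tool()
c=read_camera("side");T=np.linalg.inv(c["T"])
for z in(50,54,58,62):
  for al in (38.5,-12.7):
    q=np.array([485,0])+N*144.6+TT*al
    p=T[:3,:3]@np.array([*q,z])+T[:3,3]
    print(z,al,cv2.projectPoints(p.reshape(1,1,3),np.zeros(3),np.zeros(3),c["camera_matrix"],c["D"])[0].ravel())
cv2.imwrite("pics/side3.png",cv2.resize(c["color"][190:250,240:320],None,fx=10,fy=10,interpolation=cv2.INTER_CUBIC))
E
```

```text
t 4.15 pos [640.7   1.   78.3] behind 155.2 along 12.9 toolx ang vs sill -0.04 z [-0.  0. -1.] F [-0.2 -0.   0.2] w 51.35185006836299
50 38.5 [272.40704149 234.94901356]
50 -12.7 [288.78799939 227.42888464]
54 38.5 [272.42632677 233.42781341]
54 -12.7 [288.84054875 225.94208013]
58 38.5 [272.44569925 231.89998075]
58 -12.7 [288.8932721  224.44907419]
62 38.5 [272.46515934 230.36548613]
62 -12.7 [288.9461698  222.94984103]
```

View pics/side3.png

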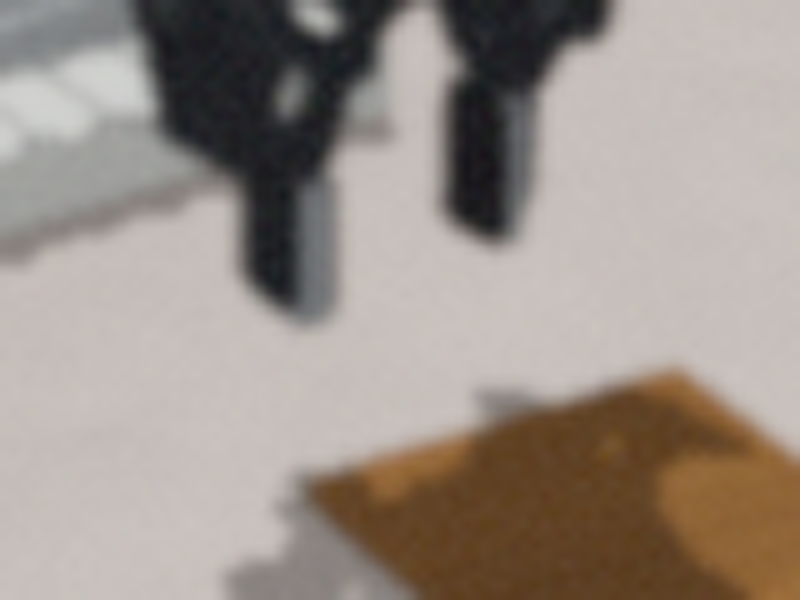

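The tips sit at px (271,222) and (290,214), about 8 px above where they would be if near the surface, so there is still clearance. I keep feeling downward.

Emit:
move_arm --commands '[[[0, 0, 0.001, 0, 0.2], [0, 0, 0.001, 0, 0.2], [0, 0, 0.001, 0, 0.2], [0, 0, 0.001, 0, 0.2], [0, 0, 0, 0, 0.2]]]'

```text
time: 4.7
tool_pos: [640.7, 0.9, 74.1]
ee_rot: [0.0, 0.999, -0.039, -0.0]
ft_force: [0.4, -0.5, -0.3]
gripper_width: 51.3
finger_force: 0.0
```

Emit:
move_arm --commands '[[[0, 0, 0.001, 0, 0.2], [0, 0, 0.001, 0, 0.2], [0, 0, 0.001, 0, 0.2], [0, 0, 0, 0, 0.2]]]'

```text
time: 5.1
tool_pos: [640.7, 0.9, 71.1]
ee_rot: [-0.0, 0.999, -0.039, -0.0]
ft_force: [-0.7, -0.5, 1.1]
gripper_width: 51.0
finger_force: 0.0
```

Emit:
move_arm --commands '[[[0, 0, 0.001, 0, 0.2], [0, 0, 0.001, 0, 0.2], [0, 0, 0, 0, 0.2]]]'

```text
time: 5.4
tool_pos: [640.7, 0.9, 69.1]
ee_rot: [-0.0, 0.999, -0.039, -0.0]
ft_force: [1.0, -0.2, 0.6]
gripper_width: 51.6
finger_force: 0.0
```

```bash
python3 - <<'E'
from h import *
tool()
c=read_camera("side")
g=cv2.cvtColor(c["color"],cv2.COLOR_BGR2GRAY)
for x in(269,270,271,272,288,289,290): print(x,g[210:240,x])
E
```

```text
t 5.4 pos [640.7   0.9  69.1] behind 155.2 along 12.9 toolx ang vs sill -0.04 z [-0.  0. -1.] F [ 1.  -0.2  0.6] w 51.584295770049714
269 [ 37  39  52  57  58  61  63  59  60  59  58  62  59  71 101 134 166 187
 193 193 194 194 192 194 192 179 151 135 134 128]
270 [ 34  50  78  94  98  98  98  97  96  97  98  98  98 100 111 129 162 187
 193 191 193 192 193 193 190 178 152 128 113 111]
271 [ 47  63  92 109 111 114 114 113 114 112 113 113 112 114 117 135 167 187
 191 193 192 193 192 193 191 187 166 126  96  90]
272 [ 98  98 109 116 120 121 119 119 120 117 119 119 121 118 125 149 180 191
 192 192 192 193 193 194 193 189 171 125  89  79]
288 [ 30  31  23  27  30  34  58 116 167 191 195 196 195 196 196 196 193 182
 155 141 147 150 127  89  71  72  74  72  73  74]
289 [ 37  35  36  36  33  39  55 106 160 190 196 196 196 197 195 195 193 185
 164 141 133 125 104  81  72  74  74  73  72  71]
290 [ 64  66  65  67  69  68  89 130 170 192 196 195 195 197 196 196 194 182
 158 137 127 113  88  76  70  68  70  70  71  73]
```

Both the tip-to-surface pixel gap and the shadow gap suggest well over 10 mm left. I keep going down in small steps.

Emit:
move_arm --commands '[[[0, 0, 0.001, 0, 0.2], [0, 0, 0.001, 0, 0.2], [0, 0, 0.001, 0, 0.2], [0, 0, 0.001, 0, 0.2], [0, 0, 0, 0, 0.2]]]'

```text
time: 5.95
tool_pos: [640.7, 0.9, 65.1]
ee_rot: [0.0, 0.999, -0.039, -0.0]
ft_force: [1.0, -0.1, -0.2]
gripper_width: 51.3
finger_force: 0.0
```

```bash
python3 - <<'E'
from h import *
tool()
c=read_camera("side");T=np.linalg.inv(c["T"])
for z in(50,60,70):
  for b in (155.,144.):
    q=np.array([485,0])+N*b+TT*38.5
    p=T[:3,:3]@np.array([*q,z])+T[:3,3]
    print(z,b,cv2.projectPoints(p.reshape(1,1,3),np.zeros(3),np.zeros(3),c["camera_matrix"],c["D"])[0].ravel())
cv2.imwrite("pics/side4.png",cv2.resize(c["color"][195:255,240:320],None,fx=10,fy=10,interpolation=cv2.INTER_CUBIC))
E
```

```text
t 5.95 pos [640.7   0.9  65.1] behind 155.1 along 12.8 toolx ang vs sill -0.04 z [-0. -0. -1.] F [ 1.  -0.1 -0.2] w 51.29608873042502
50 155.0 [269.34644055 233.13789938]
50 144.0 [272.58502651 235.05432404]
60 155.0 [269.37809199 229.34134869]
60 144.0 [272.63438527 231.23778703]
70 155.0 [269.41016624 225.50369066]
70 144.0 [272.68430043 227.37948453]
```

View pics/side4.png

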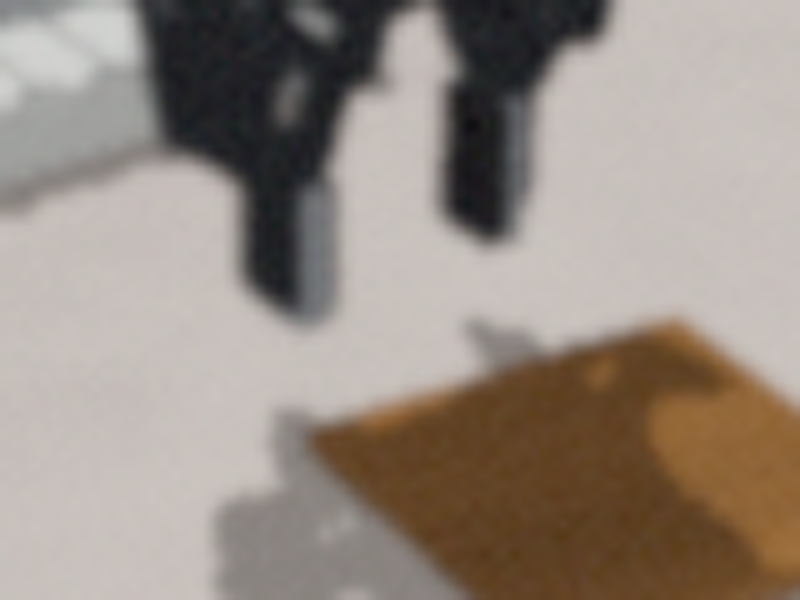

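The tips at (271,227) and their detached shadows at (285,415) and (480,325) in the crop show about 16 mm still to go. Down 10 mm, then I feel again.

Emit:
move_arm --commands '[[[0, 0, 0.002, 0, 0.2], [0, 0, 0.002, 0, 0.2], [0, 0, 0.002, 0, 0.2], [0, 0, 0.002, 0, 0.2], [0, 0, 0.001, 0, 0.2], [0, 0, 0.001, 0, 0.2], [0, 0, 0, 0, 0.2]]]'

```text
time: 6.7
tool_pos: [640.7, 0.9, 55.1]
ee_rot: [-0.0, 0.999, -0.039, -0.0]
ft_force: [-0.9, -0.7, -0.4]
gripper_width: 50.9
finger_force: 0.0
```

```bash
python3 - <<'E'
from h import *
tool()
c=read_camera("side")
g=cv2.cvtColor(c["color"],cv2.COLOR_BGR2GRAY)
for x in(267,268,269,270,271,272,288,289): print(x,g[218:242,x])
E
```

```text
t 6.7 pos [640.7   0.9  55.1] behind 155.2 along 12.8 toolx ang vs sill -0.04 z [-0.  0. -1.] F [-0.9 -0.7 -0.4] w 50.91577435107733
267 [ 33  32  32  35  34  33  31  34  29  38  63 113 158 186 193 191 181 159
 152 145 141 148 154 152]
268 [ 33  37  38  34  35  36  39  38  36  36  48  85 136 173 190 191 178 149
 140 135 135 138 137 137]
269 [ 51  64  57  58  59  61  64  66  61  59  65  86 120 155 180 189 179 154
 136 134 129 129 132 134]
270 [ 88  94  98  99  97  97  98 100  97 101  98 105 119 146 177 189 185 169
 139 125 114 112 118 129]
271 [103 114 114 116 116 115 115 113 114 112 109 116 123 153 181 192 191 179
 149 116  96  92 101 116]
272 [114 119 116 121 118 120 119 115 113 112 115 122 140 166 188 192 192 186
 162 117  88  79  85  98]
288 [ 28  29  31  48 100 156 187 187 168 142 137 140 145 145 119  86  75  71
  73  68  71  70  72  72]
289 [ 45  40  39  51  90 147 186 186 165 141 135 133 132 123  96  77  74  71
  72  72  69  74  69  70]
```

Emit:
move_arm --commands '[[[0, 0, 0.001, 0, 0.2], [0, 0, 0.001, 0, 0.2], [0, 0, 0.001, 0, 0.2], [0, 0, 0.001, 0, 0.2], [0, 0, 0.001, 0, 0.2], [0, 0, 0, 0, 0.2]]]'

```text
time: 7.35
tool_pos: [640.7, 0.9, 50.1]
ee_rot: [-0.0, 0.999, -0.039, -0.0]
ft_force: [0.0, -0.2, -0.1]
gripper_width: 51.2
finger_force: 0.0
```

```bash
python3 - <<'E'
from h import *
tool()
c=read_camera("side")
g=cv2.cvtColor(c["color"],cv2.COLOR_BGR2GRAY)
for x in(267,268,269,270,288,289): print(x,g[218:242,x])
E
```

```text
t 7.35 pos [640.7   0.9  50.1] behind 155.1 along 12.9 toolx ang vs sill -0.04 z [-0.  0. -1.] F [ 0.  -0.2 -0.1] w 51.1583363467112
267 [ 34  35  32  26  32  31  36  37  30  31  36  36  63 112 155 169 151 137
 139 136 140 140 141 139]
268 [ 32  30  39  35  38  34  33  34  39  41  40  41  45  85 131 154 145 134
 134 132 136 135 134 135]
269 [ 32  40  51  59  58  59  60  60  65  66  60  63  65  84 116 144 150 139
 134 132 130 131 131 134]
270 [ 38  60  86  95  97 100  98  99  99 101  99  96  98 104 119 143 160 148
 135 125 115 111 118 128]
288 [ 28  28  28  26  25  47  91 127 135 134 135 139 147 144 114  82  72  73
  73  72  73  71  74  73]
289 [ 42  46  44  41  45  60  91 123 131 133 134 134 131 122  97  77  74  73
  73  72  72  73  73  73]
```

The tips are now about 3 mm over the sill, below the coaster's top. I drop 1 mm more, then push straight toward the edge, slowly.

Emit:
move_arm --commands '[[[-0.005, 0, 0.001, 0, 0.2], [-0.004, 0, 0, 0, 0.2], [-0.003, 0, 0, 0, 0.2], [-0.003, 0, 0, 0, 0.2], [-0.003, 0, 0, 0, 0.2], [-0.003, 0, 0, 0, 0.2], [-0.003, 0, 0, 0, 0.2], [-0.003, 0, 0, 0, 0.2], [-0.003, 0, 0, 0, 0.2], [-0.003, 0, 0, 0, 0.2], [-0.003, 0, 0, 0, 0.2], [-0.003, 0, 0, 0, 0.2], [0, 0, 0, 0, 0.2]]]'

```text
time: 8.7
tool_pos: [601.4, 3.9, 49.3]
ee_rot: [0.0, 0.999, -0.039, -0.0]
ft_force: [-0.8, 1.0, 0.0]
gripper_width: 51.6
finger_force: 0.0
```

```bash
python3 - <<'E'
from h import *
tool()
c=read_camera("side")
cv2.imwrite("pics/side5.png",cv2.resize(c["color"][180:300,220:380],None,fx=5,fy=5,interpolation=cv2.INTER_CUBIC))
E
```

```text
t 8.7 pos [601.4   3.9  49.3] behind 115.7 along 12.8 toolx ang vs sill -0.04 z [-0. -0. -1.] F [-0.8  1.   0. ] w 51.57081005713136
```

View pics/side5.png

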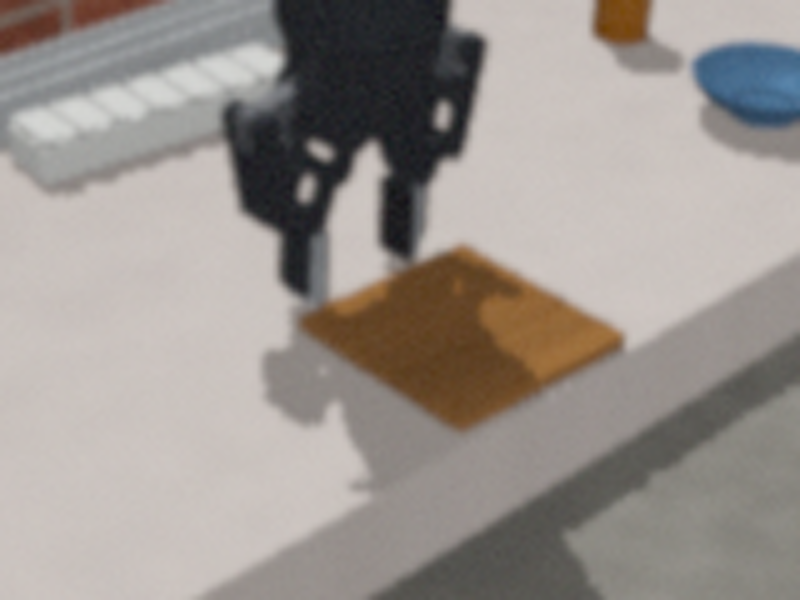

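The coaster has turned nearly straight, its front corner at (465,428) and the fingertips at its rear side at (320,305) and (405,255). I keep pushing, stopping short of the goal.

Emit:
move_arm --commands '[[[-0.003, 0, 0, 0, 0.2], [-0.003, 0, 0, 0, 0.2], [-0.003, 0, 0, 0, 0.2], [-0.003, 0, 0, 0, 0.2], [-0.003, 0, 0, 0, 0.2], [-0.003, 0, 0, 0, 0.2], [-0.003, 0, 0, 0, 0.2], [-0.003, 0, 0, 0, 0.2], [-0.002, 0, 0, 0, 0.2], [-0.001, 0, 0, 0, 0.2], [0, 0, 0, 0, 0.2]]]'

```text
time: 9.85
tool_pos: [574.8, 6.1, 49.3]
ee_rot: [-0.0, 0.999, -0.039, -0.0]
ft_force: [0.1, -0.6, -0.1]
gripper_width: 51.1
finger_force: 0.0
```

Emit:
move_arm --commands '[[[0.005, 0, 0, 0, 0.2], [0.015, 0, 0, 0, 0.2], [0.03, 0, 0, 0, 0.2], [0.03, 0, 0, 0, 0.2], [0, 0, 0, 0, 0.2], [0, 0, 0, 0, 0.2]]]'

```text
time: 10.45
tool_pos: [654.7, -0.3, 48.8]
ee_rot: [0.0, 0.999, -0.039, -0.0]
ft_force: [-0.5, -0.1, 0.3]
gripper_width: 51.2
finger_force: 0.0
```

```bash
python3 - <<'E'
from h import *
tool()
c=read_camera("top");report(c)
m,k=coaster(c);im=c["color"].copy();cv2.drawContours(im,[k],-1,(0,255,0),1)
cv2.imwrite("pics/top6.png",cv2.resize(im[180:300,220:380],None,fx=5,fy=5,interpolation=cv2.INTER_CUBIC))
E
```

```text
t 10.45 pos [ 6.547e+02 -3.000e-01  4.880e+01] behind 169.3 along 12.7 toolx ang vs sill -0.06 z [-0.001 -0.    -1.   ] F [-0.5 -0.1  0.3] w 51.20544198491786Traceback (most recent call last):
  File "<stdin>", line 3, in <module>
  File "h.py", line 21, in report
    f,s,k=edge(c);m,ct=coaster(c)
                       ~~~~~~~^^^
  File "h.py", line 10, in coaster
    k=max(cv2.findContours(m,cv2.RETR_EXTERNAL,cv2.CHAIN_APPROX_NONE)[0],key=cv2.contourArea)
ValueError: max() iterable argument is empty
```

The arm hides the coaster from above. I lift and swing aside to look.

Emit:
move_arm --commands '[[[0, 0, -0.03, 0, 0.2], [0, 0, -0.045, 0, 0.2], [0, 0, -0.045, 0, 0.2], [0, 0, -0.03, 0, 0.2], [0, 0.04, 0, 0, 0.2], [0, 0.045, 0, 0, 0.2], [0, 0.045, 0, 0, 0.2], [0, 0.045, 0, 0, 0.2], [0, 0.045, 0, 0, 0.2], [0, 0.045, 0, 0, 0.2], [0, 0.045, 0, 0, 0.2], [0, 0.04, 0, 0, 0.2], [0, 0, 0, 0, 0.2], [0, 0, 0, 0, 0.2]]]'

```text
time: 11.9
tool_pos: [626.4, -349.8, 198.8]
ee_rot: [-0.0, 0.999, -0.04, -0.001]
ft_force: [0.2, 0.2, -0.4]
gripper_width: 51.3
finger_force: 0.0
```

```bash
python3 - <<'E'
from h import *
tool()
c=read_camera("top");im=c["color"].copy()
cv2.imwrite("pics/top6.png",cv2.resize(im[130:310,200:440],None,fx=3.3,fy=3.3,interpolation=cv2.INTER_CUBIC))
report(c)
E
```

```text
t 11.9 pos [ 626.4 -349.8  198.8] behind 167.7 along -337.9 toolx ang vs sill -0.17 z [-0.001  0.001 -1.   ] F [ 0.2  0.2 -0.4] w 51.3302933672351
edge x=0.0766*y+485.0 0.6982743656830004 1.0
rect ((512.7079467773438, 2.522228240966797), (100.51351928710938, 98.14155578613281), 86.0528335571289) 
world [[460.2940673828125, -44.237457275390625], [558.202880859375, -50.993186950683594], [565.121826171875, 49.28191375732422], [467.2130126953125, 56.03764343261719]]
sill(dist behind edge, along) [-21.3  76.8  76.1 -22.1] [-46.  -45.3  55.3  54.5] ctr 27.387510051356664
```

View pics/top6.png

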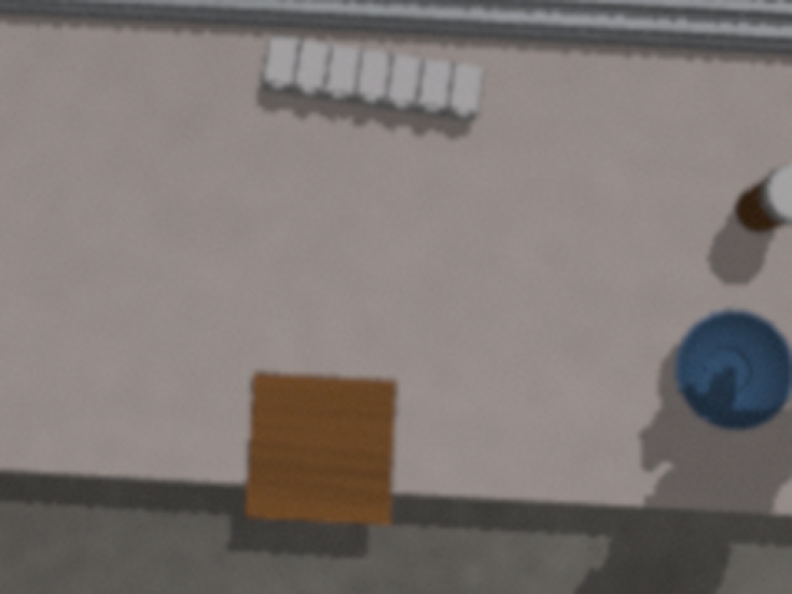

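The coaster is straight (about 0.4°) and overhangs about 22.6 mm, its front side at (248–392, 517–522). The organizer and dish are untouched. It needs about 7.4 mm more, so I go back behind it.

Emit:
move_arm --commands '[[[0, -0.041, 0, 0, 0.2], [0, -0.043, 0, 0, 0.2], [0, -0.043, 0, 0, 0.2], [0, -0.043, 0, 0, 0.2], [0, -0.043, 0, 0, 0.2], [0, -0.043, 0, 0, 0.2], [0, -0.043, 0, 0, 0.2], [0, -0.043, 0, 0, 0.2], [0, 0, 0.03, 0, 0.2], [0, 0, 0.04, 0, 0.2], [0, 0, 0.04, 0, 0.2], [0, 0, 0.03, 0, 0.2], [0, 0, 0.009, 0, 0.2], [-0.02, 0, 0, 0, 0.2], [-0.02, 0, 0, 0, 0.2], [-0.02, 0, 0, 0, 0.2], [0, 0, 0, 0, 0.2], [0, 0, 0, 0, 0.2]]]'

```text
time: 13.75
tool_pos: [595.0, -2.4, 51.7]
ee_rot: [-0.0, 0.999, -0.038, 0.001]
ft_force: [-0.0, 0.3, -0.3]
gripper_width: 51.2
finger_force: 0.0
```

```bash
python3 - <<'E'
from h import *
tool()
E
```

```text
t 13.75 pos [595.   -2.4  51.7] behind 109.9 along 6.0 toolx ang vs sill 0.04 z [ 0.002  0.001 -1.   ] F [-0.   0.3 -0.3] w 51.190701683953705
```

Emit:
move_arm --commands '[[[0, 0, 0.002, 0, 0.2], [-0.006, 0, 0, 0, 0.2], [-0.006, 0, 0, 0, 0.2], [-0.004, 0, 0, 0, 0.2], [-0.002, 0, 0, 0, 0.2], [-0.002, 0, 0, 0, 0.2], [-0.002, 0, 0, 0, 0.2], [-0.002, 0, 0, 0, 0.2], [-0.002, 0, 0, 0, 0.2], [-0.001, 0, 0, 0, 0.2], [0, 0, 0, 0, 0.2], [0, 0, 0, 0, 0.2]]]'

```text
time: 14.95
tool_pos: [567.3, -1.4, 48.3]
ee_rot: [-0.0, 0.999, -0.039, -0.0]
ft_force: [0.6, 0.3, 1.2]
gripper_width: 50.8
finger_force: 0.0
```

```bash
python3 - <<'E'
from h import *
tool()
E
```

```text
t 14.95 pos [567.3  -1.4  48.3] behind 82.2 along 4.9 toolx ang vs sill -0.04 z [-0.  0. -1.] F [0.6 0.3 1.2] w 50.80977387736221
```

Half a millimetre more, then I retreat and check.

Emit:
move_arm --commands '[[[-0.0005, 0, 0, 0, 0.2], [0, 0, 0, 0, 0.2], [0.005, 0, 0, 0, 0.2], [0.02, 0, 0, 0, 0.2], [0.03, 0, 0, 0, 0.2], [0.03, 0, 0, 0, 0.2], [0, 0, -0.03, 0, 0.2], [0, 0, -0.045, 0, 0.2], [0, 0, -0.045, 0, 0.2], [0, 0, -0.03, 0, 0.2], [0, 0.04, 0, 0, 0.2], [0, 0.045, 0, 0, 0.2], [0, 0.045, 0, 0, 0.2], [0, 0.045, 0, 0, 0.2], [0, 0.045, 0, 0, 0.2], [0, 0.045, 0, 0, 0.2], [0, 0.045, 0, 0, 0.2], [0, 0.04, 0, 0, 0.2], [0, 0, 0, 0, 0.2], [0, 0, 0, 0, 0.2]]]'

```text
time: 16.95
tool_pos: [624.0, -358.2, 197.8]
ee_rot: [-0.0, 0.999, -0.04, -0.0]
ft_force: [0.8, 0.8, 0.7]
gripper_width: 51.1
finger_force: 0.0
```

```bash
python3 - <<'E'
from h import *
tool()
for i in range(3):
    c=read_camera("top");report(c)
im=c["color"]
cv2.imwrite("pics/top7.png",im)
E
```

```text
t 16.95 pos [ 624.  -358.2  197.8] behind 166.1 along -346.5 toolx ang vs sill -0.18 z [-0.001  0.    -1.   ] F [0.8 0.8 0.7] w 51.123120951806314
edge x=0.0767*y+485.0 0.7007742625836582 0.9885057471264368
rect ((505.0415344238281, 2.7570419311523438), (99.75601959228516, 97.72550964355469), 85.25765991210938) 
world [[452.222412109375, -42.91048812866211], [549.6133422851562, -50.98994064331055], [557.8606567382812, 48.4245719909668], [460.4697265625, 56.504024505615234]]
sill(dist behind edge, along) [-29.4  68.3  68.9 -28.8] [-45.3 -45.9  53.9  54.5] ctr 19.729791540917414
edge x=0.0766*y+485.1 0.7063496600425115 1.0
rect ((504.8862609863281, 3.067668914794922), (100.05667877197266, 98.36712646484375), 85.58160400390625) 
world [[451.9947509765625, -43.02293014526367], [550.0695190429688, -50.60104751586914], [557.7777709960938, 49.158267974853516], [459.7030029296875, 56.736385345458984]]
sill(dist behind edge, along) [-29.7  68.6  68.7 -29.7] [-45.4 -45.5  54.6  54.6] ctr 19.468703298985513
edge x=0.0767*y+485.1 0.7478551192500512 0.9770114942528736
rect ((505.0552978515625, 3.126140594482422), (99.83230590820312, 97.94676208496094), 85.760498046875) 
world [[452.52581787109375, -43.03303146362305], [550.20458984375, -50.27382278442383], [557.5847778320312, 49.28531265258789], [459.906005859375, 56.52610397338867]]
sill(dist behind edge, along) [-29.2  68.8  68.5 -29.4] [-45.4 -45.1  54.7  54.4] ctr 19.66009179738923
```

View pics/top7.png

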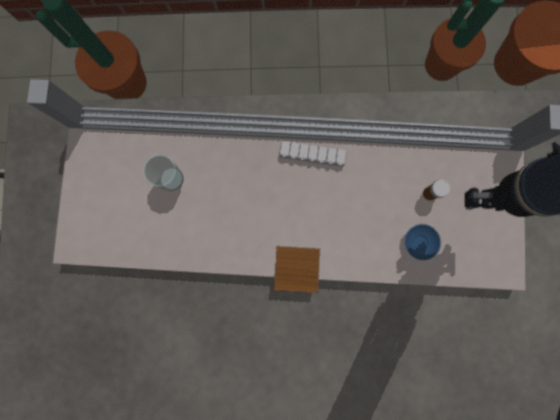

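The coaster is straight and its centre is about 19.6 mm behind the edge, which is a 30.4 mm overhang. It spans (275–320, 247–293), every other object is where it started, and the arm is clear. I hand it in.

```bash
python3 -c "
from bench import *
print(job_done())"
```

```text
the job is handed in; nothing more can be done
None
```

The coaster was pushed into place and handed in: it lies straight with the sill's front edge and sticks out about 30 mm by the top camera; the other four items look unmoved in the pictures, and the arm is clear.

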